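Mount the inspection camera post in its spring-plunger holder

ROBOT

A 6-joint arm with a two-finger parallel gripper is mounted at the origin on the work surface. World frame = base frame: x ahead of the robot, y to its left, z up, the work surface at z = 0. Lengths are in m, angles in rad, forces in N, time in s.
With the tool pointing down it reaches from about 0.325 to 0.85 m from the base axis. Payload 4.4 kg.
Tool frame: the origin (TCP) lies at the very end of the fingers, on their centre line; the grasp point (between the pads) lies 19 mm behind it (grasp_offset is the distance from the TCP to the grasp point, in m); z points along the fingers, x is the direction in which the jaws open and shut, and the axes are right-handed (so a half turn about z gives the same grasp; the last joint's range is limited). The gripper opens to 94 mm and grips with 3 to 60 N. Pads are 16 mm wide; open, the fingers measure 119 mm over their backs; the gripper's body (75 mm by 177 mm) begins 78 mm behind the grasp point.
Start: joints at [1.089, 0.207, 1.542, -0, 1.393, -0.15], TCP at [0.187, 0.544, 0.205] pointing down, gripper open.
Joint ranges: [-2.73, 2.73], [-0.86, 2.22], [0.23, 2.46], [-1.11, 4.25], [0.08, 2.63], [-2.82, 2.82]. Speed limits (rad/s): [2.79, 2.79, 3.14, 3.14, 3.14, 3.14].

INTERFACE

Orientations are given as a unit quaternion [w, x, y, z].
In Python, from rig import sense, snapshot, close_job, grasp_offset gives the robot as it stands.
- The arm moves only by the tool servo_tool, never from a script. Its argument "commands" is a list of rows, each an object with "jaw": the finger opening in mm, from 0 to 94; "travel": the shift along the tool's x, y, z in mm, a list of three; "turn": the turn, a rotation vector about the tool's x, y, z in degrees, a list of three. In form: [{"jaw": jaw, "travel": [x, y, z], "turn": [rx, ry, rz]}, ...]. A call has exactly 5 rows; each row is the pose to reach, as a shift and turn from the pose commanded when the call began, along the tool's axes at that moment; what a row does not reach only later rows make up. A row lasts 1/12 s, in which the tool goes at most 41.7 mm and 7.16 degrees, less where a joint would pass 70% of its speed; a pose out of reach is approached as far as the arm can. A call with a gripper value outside its range is refused whole. The fingers move at their own pace and stop on an object; the grip force is fixed at half the most. Time passes only in rows, so rows that repeat a pose let the fingers close, or fill a call up. It gives the time, the measured TCP pose, the force and the opening at its end, in the units of the state.
- sense(): the state, without advancing time (a new reading comes with each control period).
- snapshot(name): name is "scene" or "side" or "wrist"; returns a dict with "frame" (384x512x3 uint8, blue, green, red), "camera_matrix" (3x3 intrinsics, pixels), "R" (3x3) and "t" (3): a world point X has camera coordinates R X + t; the wrist camera has in their place "hand_eye" (4x4, takes a point from camera to tool coordinates, whose origin is the TCP and whose axes are the tool frame's). Camera axes: x right, y down, z forward; pixel columns grow to the right and rows downward; lengths in m; the calibration is good to about 2 mm. The wrist camera is an equidistant fisheye: a pixel r from the principal point sees the ray r / f radians off the axis. A picture is of the moment at which its call begins: read the wrist's pose just before it. There is no depth.
- close_job(): hands the job in, once; it reports no verdict.
The state is a dict: "time_s": time; "q": joint angles; "qvel": joint speeds; "joint_torque": joint torques, N m; "tool_pos": TCP position; "tcp_rot": TCP orientation; "force": force on the tool from outside, world axes, zero at the start; "torque": the same for the moment, N m; "width": finger opening in m.
Only numpy, scipy, OpenCV 4.12 (cv2) and the standard library are available. Lean on these libraries where they do the work, as an engineer would, in place of code of your own. Each camera call takes 0.05 s, during which the arm holds its last target.

TASK

The inspection camera is parked in the wooden rack beside the lamp: holding it by its steel post, not by the camera, lift it out and slide it down into the round post holder of the inspection stand, past the side spring plunger, until its foot stands firmly on the height stop hidden inside, with the camera over the middle of the circuit board, and let go. Stop as soon as you feel the stop and do not force or ram the post; leave the lamp, the multimeter and the flux jar where they are.

Things in the scene. Friction and masses are not known exactly. Their poses are not given: they have to be found in the camera images.
- post_grip (a point): Point on the axis of the camera post, where to hold it: 152 mm above its foot, 23 mm below its top end. Above the arm clamp the bare steel post is round, 14 mm across, from 106 to 175 mm above the foot. Axes as camera_post.
- camera_post: Loose upright steel post, 14 mm across, 175 mm long, about 0.25 kg with its camera. Origin: centre of the foot (lower end), z up along the post. The foot is a cone, 9 mm across widening to 14 mm over the first 6 mm. A black clamp (26 mm across, 86 to 106 mm above the foot) carries a thin arm that points along the post's own -x, with the camera at its end.
- camera: White and black cylindrical camera, 31 mm across, 60 mm tall, fixed to the post by the arm. Delicate: not to be touched or gripped. Origin: centre of the lens at its lower end, 90 mm from the post's axis along the post's -x and 60 mm above the post's foot; its top is 120 mm above the foot.
- camera_lens (a point): Centre of the camera's lens, at its lower end, looking down (same place as the origin of camera).
- holder: Round aluminium post holder, 34 mm across, upright and fixed on the stand's base; its rim is 90 mm above the table. Origin: on the bore's axis at table height, same yaw as base. Bore 15.2 mm across, opening to 21.2 mm by a 3 mm funnel at the rim. A brass barrel with a black knob (spring plunger) stands out on its +y side to 47 mm from the axis, 66 mm above the table.
- holder_mouth (a point): Centre of the holder's mouth, on the bore's axis at the rim, 90 mm above the table. Axes as holder.
- plunger (a joint): Spring plunger in the side of the holder, m. Its round nose reaches into the bore 24 mm below the rim: 0 when out, about 0.001 while a post is in. It needs no pulling: a post pushed down rides over it with about 5 to 12 N, then slides on with up to about 8 N of rubbing; it grips by friction, so a post let go short of the stop stays there and does not drop.
- base: Fixed grey base plate of the stand, 205 x 150 x 14 mm. Origin: on the holder's axis at table height; the board lies towards its -x. From it a rigid steel stop screw stands up inside the bore, set by hand to a different height each time: its end is 36 to 66 mm below the rim, unseen and not in the readings, felt as a sudden rise of the push. More than 30 N on it damages it: come down slowly.
- board_centre (a point): Centre of the green circuit board in its two jaws on the base, 90 mm from the holder's axis along the base's -x, 22 mm above the table: the camera's lens must end above it. Axes as base.
- rack: Fixed wooden rack, 75 x 230 x 60 mm, origin at the centre of its underside. Two sockets, 56 mm deep, 65 mm either side of its middle along y: the camera post stands in one (foot 4 mm above the table), the lamp post in the other. They are 1.4 mm wider than the posts: the camera post leans a degree or so to the camera's side; fingers closing in line with the camera arm straighten it.
- lamp_post: Bystander: small white disc lamp on a similar steel post, 14 mm across, 135 mm long, in the rack's other socket. Origin: centre of its foot.
- multimeter: Bystander: black multimeter lying on the mat, 135 x 72 x 36 mm, loose. Origin: centre of the underside.
- flux_jar: Bystander: small amber jar with a blue cap, 38 mm across, 36 mm tall, loose. Origin: centre of the underside.
Not all that is in view belongs to the job. Leave any green look-alike of the camera_post alone.

How it is judged:
By the outcome, as a careful person would: the job done as asked, in the order asked, and still so for the second after the job is handed in, with the robot touching nothing.
It also fails if it takes over 61 s, if anything falls off the work surface, if the arm or the gripper's body presses on something with over 40 N, if the wrist force passes 120 N, or if a joint passes its speed limit or range.

## Working session

There is one attempt and no reset: what is moved stays moved. The work goes in short steps, Python scripts to look and compute and a tool call to move; the robot and the scene stay as the last step left them, time stands still between calls to the robot, and variables do not carry over. Pictures are saved under pics/ and viewed, and the job is handed in when it is done.

Besides the shell and the picture viewer there is one more tool, called after "Emit:" as a command line: name --argument value ..., lists and objects as JSON in quotes. servo_tool: Moves the arm, as the interface text tells. Its arguments: {"type":"object","properties":{"commands":{"type":"array"}},"required":["commands"]}

```bash
ls; mkdir -p pics; python3 - <<'E'
from rig import sense, snapshot, grasp_offset
import cv2, numpy as np
s=sense(); print({k:np.round(v,3).tolist() for k,v in s.items()}, grasp_offset)
for n in ["scene","side","wrist"]:
    d=snapshot(n); cv2.imwrite(f"pics/{n}0.png",d["frame"])
    print(n,{k:np.round(v,4).tolist() for k,v in d.items() if k!="frame"})
    import pickle; d["state"]=s; pickle.dump(d,open(f"pics/{n}0.pkl","wb"))
E
```

```text
pics
{'time_s': 0.0, 'q': [1.089, 0.207, 1.543, 0.0, 1.393, -0.151], 'qvel': [0.0, 0.0, 0.0, -0.0, -0.001, -0.0], 'joint_torque': [0.0, -37.087, -28.142, 0.07, 0.036, -0.0], 'tool_pos': [0.187, 0.543, 0.204], 'tcp_rot': [0.0, 0.814, 0.581, -0.001], 'force': [-0.131, 0.178, 0.48], 'torque': [0.045, -0.017, -0.012], 'width': 0.094} 0.0188
scene {'camera_matrix': [[455.7033, 0.0, 254.4314], [0.0, 455.7033, 188.5063], [0.0, 0.0, 1.0]], 'R': [[-0.4104, 0.9119, 0.0053], [0.6425, 0.2933, -0.7079], [-0.6471, -0.2871, -0.7063]], 't': [0.2229, -0.2552, 1.5873]}
side {'camera_matrix': [[418.02, 0.0, 257.4826], [0.0, 418.02, 191.4496], [0.0, 0.0, 1.0]], 'R': [[0.9236, -0.3832, 0.0103], [-0.1887, -0.4778, -0.858], [0.3337, 0.7905, -0.5136]], 't': [-0.5112, 0.191, 0.8241]}
wrist {'camera_matrix': [[297.3186, 0.0, 254.4046], [0.0, 297.3186, 190.2097], [0.0, 0.0, 1.0]], 'hand_eye': [[1.0, -0.0005, -0.0013, -0.0004], [0.0008, 0.9615, 0.2749, -0.0799], [0.0011, -0.2749, 0.9615, -0.1786], [0.0, 0.0, 0.0, 1.0]]}
```

View pics/scene0.png

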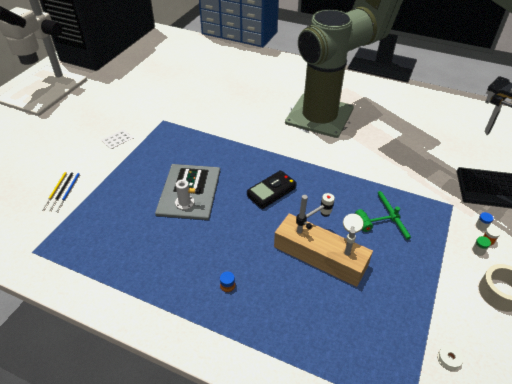

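View pics/side0.png

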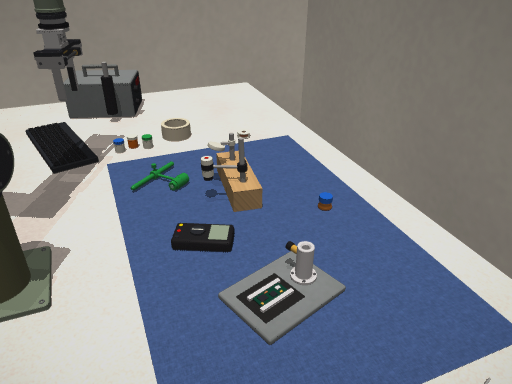

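View pics/wrist0.png

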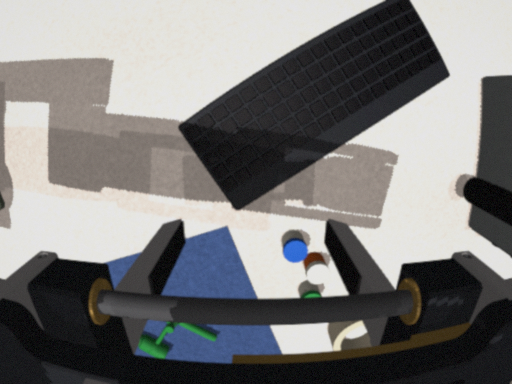

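Scene view: the camera post is at (303,210), with the camera at (327,203) and the rack at (322,248). The lamp, a white disc on a post, is at (352,228), and the green look-alike lies at (388,216). The holder is at (183,192) and the board at (190,180). The multimeter is at (272,189) and the jar at (228,281).
Things that could be mistaken for the camera post: the lamp post (352,240), the green look-alike (388,216) and the post at far left (48,50). By the description it's the one at (303,210). I'll check with close crops.

```bash
python3 - <<'E'
import cv2,numpy as np
a=cv2.imread("pics/scene0.png");b=cv2.imread("pics/side0.png")
c=[(a,265,180,120,100),(a,145,150,120,100),(b,180,115,120,100),(b,210,225,140,115)]
for i,(im,x,y,w,h) in enumerate(c):
    o=cv2.resize(im[y:y+h,x:x+w],(w*6 if w==120 else 5*w,h*6 if w==120 else 5*h),interpolation=cv2.INTER_CUBIC)
    f=6 if w==120 else 5
    for k in range(0,w,20): cv2.putText(o,str(x+k),(k*f,10),0,.35,(0,255,255),1); cv2.line(o,(k*f,0),(k*f,4),(0,255,255),1)
    for k in range(0,h,20): cv2.putText(o,str(y+k),(0,k*f+4),0,.35,(0,255,255),1)
    cv2.imwrite(f"pics/crop{i}.png",o)
E
```

```text
(no output)
```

View pics/crop0.png

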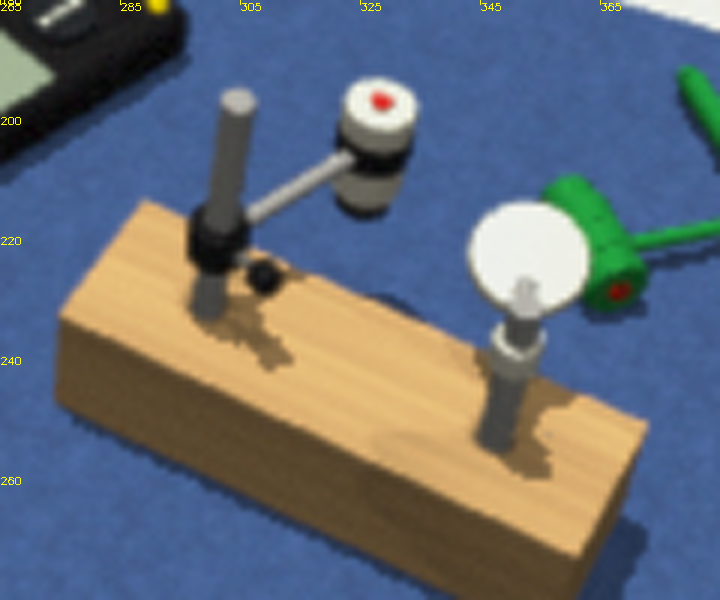

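View pics/crop1.png

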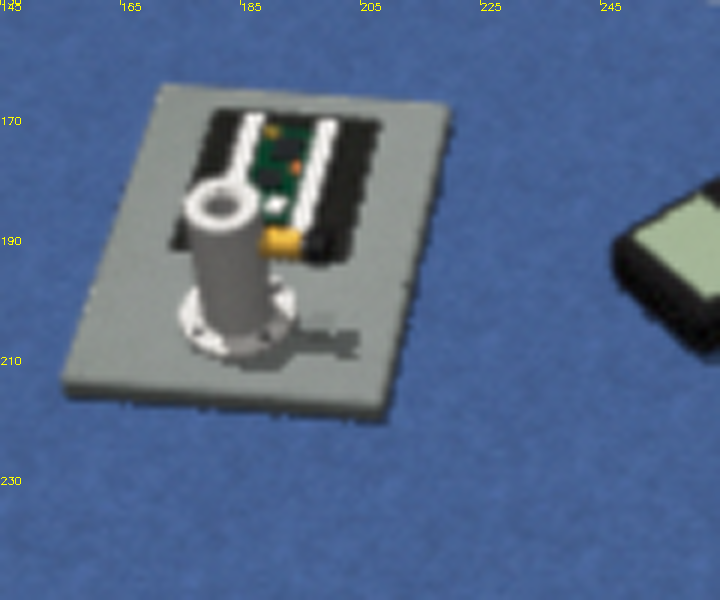

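View pics/crop2.png

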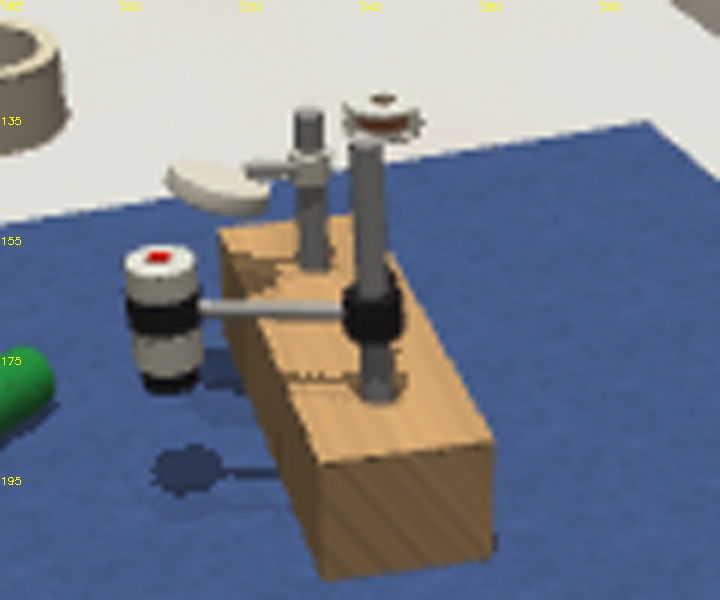

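View pics/crop3.png

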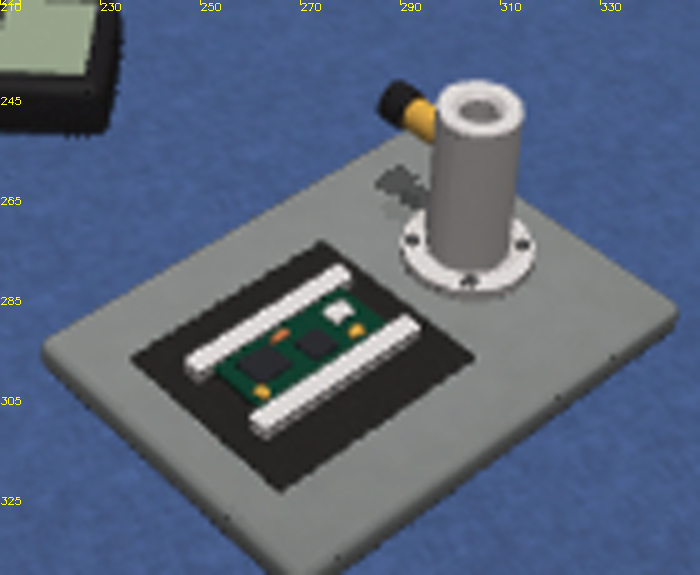

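The crop confirms it: a steel post with a black clamp, an arm and the white/black camera, all in the rack, with the lamp and the green item separate. Next I triangulate.

```bash
cat > h.py <<'E'
import numpy as np,cv2,pickle
def ray(d,p):
    r=np.linalg.inv(d["camera_matrix"])@np.array([p[0],p[1],1.]); R=np.array(d["R"]);t=np.array(d["t"])
    r=R.T@r; return -R.T@t, r/np.linalg.norm(r)
def plane(d,p,z):
    o,r=ray(d,p); return o+r*(z-o[2])/r[2]
def tri(ds,ps):
    A=np.zeros((3,3));b=np.zeros(3)
    L=[ray(d,p) for d,p in zip(ds,ps)]
    for o,r in L:
        P=np.eye(3)-np.outer(r,r);A+=P;b+=P@o
    x=np.linalg.solve(A,b)
    return x,[np.linalg.norm((np.eye(3)-np.outer(r,r))@(x-o)) for o,r in L]
E
python3 - <<'E'
from h import *
sc,si=[pickle.load(open(f"pics/{n}0.pkl","rb")) for n in("scene","side")]
c=[(265,180,6),(145,150,6),(180,115,6),(210,225,5)]
g=lambda i,u,v:((u+.5)/c[i][2]-.5+c[i][0],(v+.5)/c[i][2]-.5+c[i][1])
def both(n,a,b,z):
    x,e=tri([sc,si],[a,b]); print(n,np.round(x,4),np.round(e,4),"planes",np.round(plane(sc,a,z)[:2],4),np.round(plane(si,b,z)[:2],4))
both("posttop",g(0,238,100),g(2,366,143),.179)
both("camtop",g(0,381,103),g(2,160,258),.124)
both("mouth",g(1,222,203),g(3,481,108),.09)
S=[plane(sc,g(1,*p),.014)[:2] for p in [(162,86),(452,105),(388,405),(65,380)]]
print("base scene",np.round(S,4).tolist(),[np.round(np.degrees(np.arctan2(*(S[j]-S[i])[::-1])),1) for i,j in[(0,1),(1,2),(2,3),(3,0)]],[np.linalg.norm(S[j]-S[i]).round(3) for i,j in[(0,1),(1,2),(2,3),(3,0)]])
# jaws side view tops
J=[plane(si,g(3,*p),.026)[:2] for p in [(342,270),(195,358),(410,322),(260,415)]]
print("jaws side",np.round(J,4).tolist(),[np.degrees(np.arctan2(*(J[j]-J[i])[::-1])).round(1) for i,j in[(0,1),(2,3)]],np.mean(J,0))
K=[plane(si,g(3,*p),.014)[:2] for p in [(132,357),(322,241),(475,357),(282,491)]]
print("black",np.round(K,4).tolist(),np.mean(K,0),[np.degrees(np.arctan2(*(K[j]-K[i])[::-1])).round(1) for i,j in[(0,1),(1,2),(2,3),(3,0)]])
R=[plane(sc,g(0,*p),.06)[:2] for p in [(147,200),(648,425),(580,556),(60,316)]]
print("rack",np.round(R,4).tolist(),np.mean(R,0),[np.degrees(np.arctan2(*(R[j]-R[i])[::-1])).round(1) for i,j in[(0,1),(1,2),(2,3),(3,0)]])
print("postbase",plane(sc,g(0,208,305),.06),plane(si,g(2,376,390),.06))
both("lamp top",g(0,525,290),g(2,308,115),.139)
E
```

```text
posttop [0.561  0.1333 0.1774] [0.001 0.001] planes [0.5612 0.1341] [0.56   0.1282]
camtop [0.483  0.1738 0.1202] [0.0005 0.0005] planes [0.486  0.1747] [0.4812 0.1655]
mouth [ 0.5677 -0.2038  0.0887] [0.0012 0.0012] planes [ 0.5677 -0.2024] [ 0.5675 -0.2063]
base scene [[0.443, -0.3209], [0.3948, -0.181], [0.5854, -0.115], [0.6328, -0.2555]] [np.float64(109.0), np.float64(19.1), np.float64(-71.3), np.float64(-161.0)] [np.float64(0.148), np.float64(0.202), np.float64(0.148), np.float64(0.201)]
jaws side [[0.5113, -0.2059], [0.4405, -0.2284], [0.5232, -0.2415], [0.4519, -0.2634]] [np.float64(-162.3), np.float64(-162.9)] [ 0.48173222 -0.23482318]
black [[0.4229, -0.2078], [0.5168, -0.1758], [0.544, -0.2566], [0.4498, -0.2888]] [ 0.48337323 -0.23224443] [np.float64(18.9), np.float64(-71.4), np.float64(-161.1), np.float64(108.4)]
rack [[0.5215, 0.0885], [0.5514, 0.3154], [0.6244, 0.3068], [0.597, 0.079]] [0.57356565 0.19742237] [np.float64(82.5), np.float64(-6.7), np.float64(-96.9), np.float64(172.8)]
postbase [0.56591788 0.1329056  0.06      ] [0.56529277 0.13347438 0.06      ]
lamp top [0.5769 0.2568 0.1395] [0.0029 0.0029] planes [0.5731 0.258 ] [0.578  0.2529]
```

```bash
cat > mv.py <<'E'
import sys,numpy as np
from rig import sense
from scipy.spatial.transform import Rotation as Ro
def go(pos,yaw,s=None):
    s=s or sense(); q=s["tcp_rot"]; R=Ro.from_quat([q[1],q[2],q[3],q[0]])
    T=Ro.from_euler("z",yaw,degrees=True)*Ro.from_euler("x",180,degrees=True)
    d=R.inv().apply(np.array(pos)-s["tool_pos"])*1000
    r=np.degrees((R.inv()*T).as_rotvec())
    print("t",round(s["time_s"],2),"pos",np.round(s["tool_pos"],4),"toolx yaw",round(np.degrees(np.arctan2(*R.apply([1,0,0])[1::-1])),2),"F",np.round(s["force"],1),"w",round(s["width"],4))
    print("travel",np.round(d,1).tolist(),"turn",np.round(r,2).tolist())
if __name__=="__main__": a=list(map(float,sys.argv[1:])); go(a[:3],a[3])
E
python3 mv.py .56 .135 .28 -27.4
```

```text
t 0.15 pos [0.187  0.5431 0.2046] toolx yaw 70.99 F [ 0.3 -0.  -0.1] w 0.0942
travel [-264.5, 485.5, -75.1] turn [0.07, 0.09, 98.39]
```

Emit:
servo_tool --commands '[{"jaw": 94, "travel": [-10, 20, -12], "turn": [0, 0, 5]}, {"jaw": 94, "travel": [-25, 48, -30], "turn": [0, 0, 11]}, {"jaw": 94, "travel": [-42, 78, -48], "turn": [0, 0, 18]}, {"jaw": 94, "travel": [-60, 110, -62], "turn": [0, 0, 25]}, {"jaw": 94, "travel": [-78, 143, -75], "turn": [0, 0, 32]}]'

```text
time_s: 0.57
tool_pos: [0.2976, 0.4223, 0.2812]
tcp_rot: [-0.0, 0.943, 0.332, 0.0]
force: [1.5, 0.5, 0.0]
width: 0.0941
```

```bash
python3 mv.py .56 .135 .28 -27.4
```

```text
t 0.57 pos [0.2976 0.4223 0.2812] toolx yaw 38.72 F [1.5 0.5 0. ] w 0.0941
travel [25.0, 388.3, 1.2] turn [-0.02, -0.02, 66.12]
```

Emit:
servo_tool --commands '[{"jaw": 94, "travel": [2, 35, 0], "turn": [0, 0, 6.5]}, {"jaw": 94, "travel": [5, 72, 0], "turn": [0, 0, 13]}, {"jaw": 94, "travel": [8, 110, 0], "turn": [0, 0, 20]}, {"jaw": 94, "travel": [11, 148, 0], "turn": [0, 0, 27]}, {"jaw": 94, "travel": [14, 186, 0], "turn": [0, 0, 33]}]'

```text
time_s: 0.98
tool_pos: [0.4257, 0.2859, 0.2803]
tcp_rot: [-0.0, 0.999, 0.049, -0.0]
force: [0.2, 0.7, 1.2]
width: 0.094
```

```bash
python3 mv.py .56 .135 .28 -27.4
```

```text
t 0.98 pos [0.4257 0.2859 0.2803] toolx yaw 5.66 F [0.2 0.7 1.2] w 0.094
travel [118.7, 163.5, 0.2] turn [0.0, 0.01, 33.06]
```

Emit:
servo_tool --commands '[{"jaw": 94, "travel": [29, 40, 0], "turn": [0, 0, 7]}, {"jaw": 94, "travel": [55, 75, 0], "turn": [0, 0, 14]}, {"jaw": 94, "travel": [80, 110, 0], "turn": [0, 0, 21]}, {"jaw": 94, "travel": [102, 140, 0], "turn": [0, 0, 28]}, {"jaw": 94, "travel": [118, 163, 0], "turn": [0, 0, 33]}]'

```text
time_s: 1.4
tool_pos: [0.5607, 0.1352, 0.28]
tcp_rot: [0.0, 0.972, -0.237, -0.0]
force: [-0.0, 0.4, 0.7]
width: 0.0941
```

```bash
python3 mv.py .56 .135 .28 -27.4; python3 - <<'E'
from rig import sense,snapshot
import cv2,pickle
for n in("wrist","side"):
    s=sense();d=snapshot(n);d["state"]=s;pickle.dump(d,open(f"pics/{n}1.pkl","wb"));cv2.imwrite(f"pics/{n}1.png",d["frame"])
E
```

```text
t 1.4 pos [0.5607 0.1352 0.28  ] toolx yaw -27.4 F [-0.   0.4  0.7] w 0.0941
travel [-0.5, 0.5, -0.0] turn [0.03, 0.0, -0.0]
```

View pics/wrist1.png

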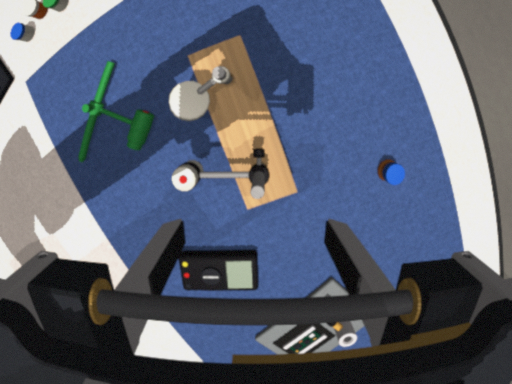

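The wrist view shows the post top near (257,192), the clamp at (259,176), the camera's red dot at (184,180) and the lamp at (190,100). The arm is nearly parallel to the image x axis. I'll refine from a zoomed crop.

```bash
python3 - <<'E'
import cv2
a=cv2.imread("pics/wrist1.png")[140:215,160:280]
cv2.imwrite("pics/wcrop1.png",cv2.resize(a,None,fx=6,fy=6,interpolation=cv2.INTER_CUBIC))
a=cv2.imread("pics/wrist1.png")[300:384,240:380]
cv2.imwrite("pics/wcrop1b.png",cv2.resize(a,None,fx=5,fy=5,interpolation=cv2.INTER_CUBIC))
E
```

```text
(no output)
```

View pics/wcrop1.png

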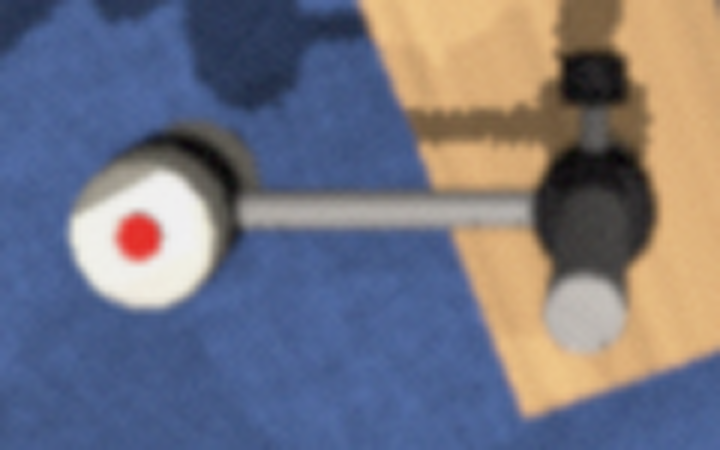

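View pics/wcrop1b.png

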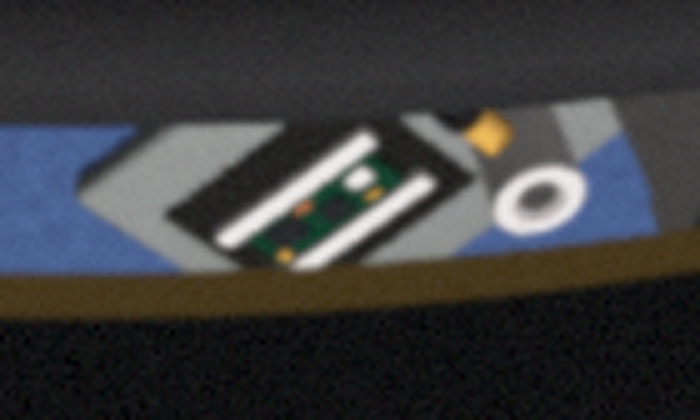

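```bash
cat >> h.py <<'E'
from scipy.spatial.transform import Rotation as Ro
def wray(d,p):
    K=np.array(d["camera_matrix"]);H=np.array(d["hand_eye"]);s=d["state"]
    u=(np.array(p)-K[:2,2])/K[0,0]; th=np.linalg.norm(u)
    r=np.array([*(u/th*np.sin(th)),np.cos(th)])
    q=s["tcp_rot"];R=Ro.from_quat([q[1],q[2],q[3],q[0]])
    return R.apply(H[:3,3])+s["tool_pos"], R.apply(H[:3,:3]@r)
def wplane(d,p,z):
    o,r=wray(d,p);return o+r*(z-o[2])/r[2]
E
python3 - <<'E'
from h import *
w=pickle.load(open("pics/wrist1.pkl","rb"))
g=lambda u,v,x,y,f:((u+.5)/f-.5+x,(v+.5)/f-.5+y)
p=wplane(w,g(586,312,160,140,6),.179);c=wplane(w,g(144,237,160,140,6),.124);cd=wplane(w,g(138,237,160,140,6),.124)
print(p,c,cd,np.degrees(np.arctan2(*(p-c)[1::-1])),np.degrees(np.arctan2(*(p-cd)[1::-1])),np.linalg.norm((p-c)[:2]))
m=wplane(w,g(541,199,240,300,5),.09);print("mouth",m)
J=[wplane(w,g(*q,240,300,5),.026) for q in[(370,140),(228,240),(430,182),(303,265)]]
print([np.degrees(np.arctan2(*(J[a]-J[b])[1::-1])) for a,b in((0,1),(2,3))])
E
```

```text
[0.56255117 0.13218193 0.179     ] [0.48562686 0.17138387 0.124     ] [0.48454198 0.17195618 0.124     ] -27.004162360840276 -27.015496963262017 0.08633736202020686
mouth [ 0.56888372 -0.20458944  0.09      ]
[np.float64(18.350986033218554), np.float64(16.30777540035274)]
```

```bash
python3 mv.py .565 .132 .137 -27.2
```

```text
t 1.5 pos [0.5619 0.1333 0.2794] toolx yaw -27.45 F [ 0.2  0.5 -0.2] w 0.0942
travel [3.3, -0.5, 142.4] turn [0.1, -0.03, -0.25]
```

Emit:
servo_tool --commands '[{"jaw": 60, "travel": [1, 0, 20], "turn": [0, 0, 0]}, {"jaw": 60, "travel": [2, 0, 42], "turn": [0, 0, -0.2]}, {"jaw": 60, "travel": [3, 0, 64], "turn": [0, 0, -0.2]}, {"jaw": 60, "travel": [3, -0.5, 82], "turn": [0, 0, -0.2]}, {"jaw": 60, "travel": [3, -0.5, 95], "turn": [0, 0, -0.2]}]'

```text
time_s: 1.92
tool_pos: [0.5602, 0.1376, 0.1829]
tcp_rot: [0.0, 0.973, -0.231, -0.002]
force: [-0.4, 0.4, 0.5]
width: 0.0642
```

```bash
python3 mv.py .565 .132 .137 -27.2;  python3 - <<'E'
from rig import sense,snapshot
import cv2,pickle
for n in("wrist","side"):
    s=sense();d=snapshot(n);d["state"]=s;pickle.dump(d,open(f"pics/{n}2.pkl","wb"));cv2.imwrite(f"pics/{n}2.png",d["frame"])
E
```

```text
t 1.92 pos [0.5602 0.1376 0.1829] toolx yaw -26.72 F [-0.4  0.4  0.5] w 0.0642
travel [6.9, 2.8, 45.9] turn [0.1, 0.21, 0.48]
```

View pics/wrist2.png

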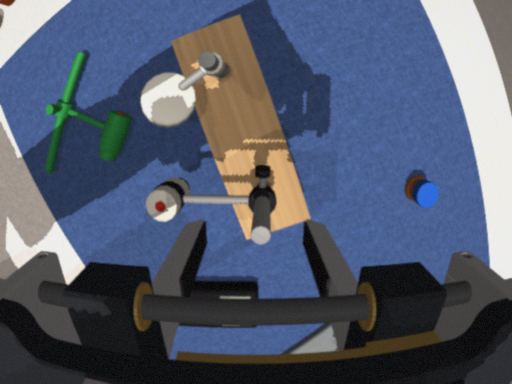

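```bash
python3 mv.py .565 .132 .137 -27.2;  python3 - <<'E'
import cv2
a=cv2.imread("pics/wrist2.png")[170:260,140:290]
cv2.imwrite("pics/wcrop2.png",cv2.resize(a,None,fx=5,fy=5,interpolation=cv2.INTER_CUBIC))
E
```

```text
t 2.02 pos [0.5591 0.1374 0.182 ] toolx yaw -26.72 F [-0.4  0.5  0.6] w 0.0608
travel [8.0, 2.0, 45.0] turn [0.21, 0.37, 0.48]
```

View pics/wcrop2.png

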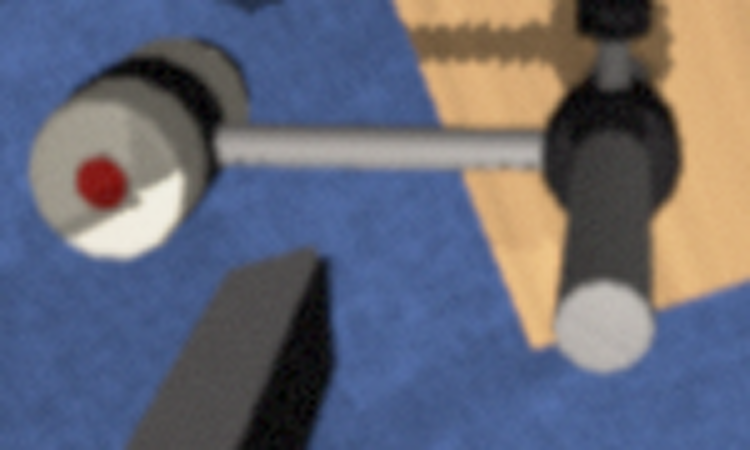

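Emit:
servo_tool --commands '[{"jaw": 60, "travel": [0, 0, 0], "turn": [0, 0, 0]}, {"jaw": 60, "travel": [0, 0, 0], "turn": [0, 0, 0]}, {"jaw": 60, "travel": [0, 0, 0], "turn": [0, 0, 0]}, {"jaw": 60, "travel": [0, 0, 0], "turn": [0, 0, 0]}, {"jaw": 60, "travel": [0, 0, 0], "turn": [0, 0, 0]}]'

```text
time_s: 2.43
tool_pos: [0.5628, 0.137, 0.1865]
tcp_rot: [-0.0, 0.973, -0.232, 0.001]
force: [-0.6, 0.4, -0.3]
width: 0.0601
```

```bash
python3 mv.py .565 .132 .137 -27.2; python3 - <<'E'
from h import *
from rig import sense,snapshot
print(np.round(sense()["qvel"],4))
n="wrist"
s=sense();d=snapshot(n);d["state"]=s;pickle.dump(d,open(f"pics/{n}3.pkl","wb"));cv2.imwrite(f"pics/{n}3.png",d["frame"])
a=d["frame"][170:260,140:290]
cv2.imwrite("pics/wcrop3.png",cv2.resize(a,None,fx=5,fy=5,interpolation=cv2.INTER_CUBIC))
s=sense();print(s["tool_pos"],s["time_s"])
E
```

```text
t 2.43 pos [0.5628 0.137  0.1865] toolx yaw -26.8 F [-0.6  0.4 -0.3] w 0.0601
travel [4.1, 3.5, 49.5] turn [-0.06, -0.09, 0.4]
[-0.001   0.0042  0.005   0.0008 -0.0007 -0.0005]
[0.56270872 0.13690476 0.18629537] 2.4833
```

View pics/wcrop3.png

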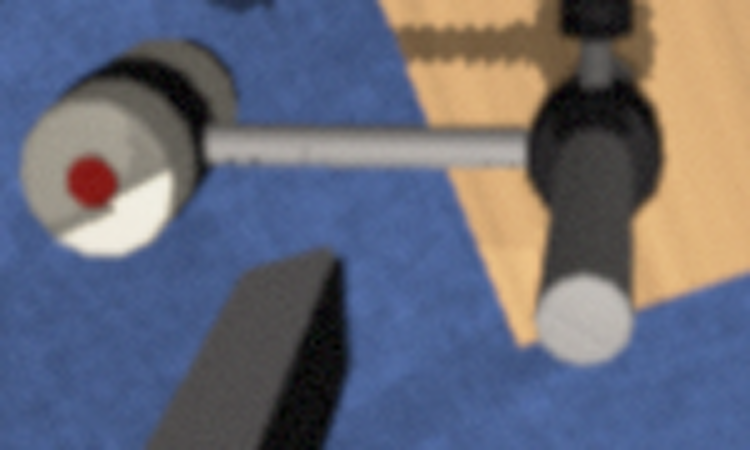

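```bash
python3 - <<'E'
from h import *
g=lambda u,v,x,y,f:((u+.5)/f-.5+x,(v+.5)/f-.5+y)
for f,pp,cc in(("wrist3",(585,319),(110,175)),("wrist2",(604,325),(118,177))):
    w=pickle.load(open(f"pics/{f}.pkl","rb"))
    p=wplane(w,g(*pp,140,170,5),.179);c=wplane(w,g(*cc,140,170,5),.124)
    print(p,c,np.degrees(np.arctan2(*(p-c)[1::-1])),np.linalg.norm((p-c)[:2]))
E
```

```text
[0.56234168 0.13226334 0.179     ] [0.48873274 0.17164432 0.124     ] -28.146904471011617 0.0834813592685113
[0.56231341 0.13241797 0.179     ] [0.48834279 0.17166456 0.124     ] -27.94907921815685 0.08373737499014369
```

```bash
python3 mv.py .565 .131 .137 -27.4
```

```text
t 2.48 pos [0.5627 0.1369 0.1863] toolx yaw -26.81 F [-0.2 -0.6  0.4] w 0.0602
travel [4.6, 4.3, 49.3] turn [-0.04, -0.07, 0.59]
```

Emit:
servo_tool --commands '[{"jaw": 60, "travel": [2, 2, 4], "turn": [0, 0, 0.3]}, {"jaw": 60, "travel": [4, 4, 12], "turn": [0, 0, 0.6]}, {"jaw": 60, "travel": [4.5, 4.3, 22], "turn": [0, 0, 0.6]}, {"jaw": 60, "travel": [4.5, 4.3, 32], "turn": [0, 0, 0.6]}, {"jaw": 60, "travel": [4.5, 4.3, 40], "turn": [0, 0, 0.6]}]'

```text
time_s: 2.9
tool_pos: [0.5634, 0.1307, 0.1433]
tcp_rot: [0.0, 0.971, -0.237, -0.001]
force: [-0.4, -0.9, -0.0]
width: 0.0597
```

Emit:
servo_tool --commands '[{"jaw": 60, "travel": [0, 0, 5], "turn": [0, 0, 0]}, {"jaw": 60, "travel": [0, 0, 8], "turn": [0, 0, 0]}, {"jaw": 60, "travel": [0, 0, 9], "turn": [0, 0, 0]}, {"jaw": 60, "travel": [0, 0, 9], "turn": [0, 0, 0]}, {"jaw": 60, "travel": [0, 0, 9], "turn": [0, 0, 0]}]'

```text
time_s: 3.32
tool_pos: [0.5647, 0.1311, 0.1369]
tcp_rot: [-0.0, 0.972, -0.237, 0.0]
force: [-0.3, 0.0, 0.2]
width: 0.0597
```

```bash
python3 mv.py .565 .131 .137 -27.4; python3 - <<'E'
from h import *
from rig import sense,snapshot
for n in ("wrist","side"):
    s=sense();d=snapshot(n);d["state"]=s;pickle.dump(d,open(f"pics/{n}4.pkl","wb"));cv2.imwrite(f"pics/{n}4.png",d["frame"])
w=cv2.imread("pics/wrist4.png")
a=cv2.resize(w[170:300,120:340],None,fx=3,fy=3,interpolation=cv2.INTER_CUBIC)
cv2.imwrite("pics/wcrop4.png",a)
E
python3 mv.py .565 .131 .137 -27.4
```

```text
t 3.32 pos [0.5647 0.1311 0.1369] toolx yaw -27.4 F [-0.3  0.   0.2] w 0.0597
travel [0.3, -0.1, -0.1] turn [-0.02, -0.04, -0.0]
t 3.42 pos [0.5649 0.1311 0.1371] toolx yaw -27.41 F [ 0.6 -1.  -0.2] w 0.0597
travel [0.1, -0.0, 0.1] turn [-0.04, -0.06, -0.01]
```

View pics/wcrop4.png

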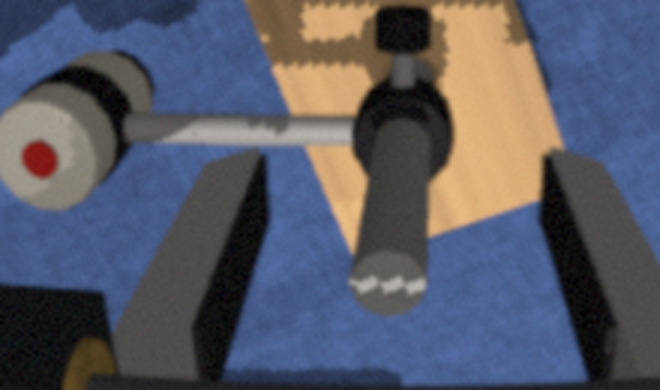

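View pics/side4.png

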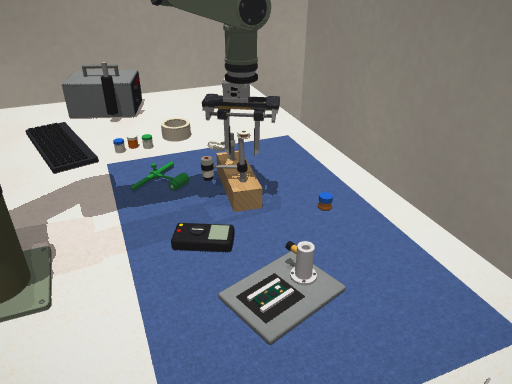

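The post stands between the fingers at crop (388,190), nothing is touching, and the camera is clear of the left finger. Closing.

Emit:
servo_tool --commands '[{"jaw": 40, "travel": [0, 0, 0], "turn": [0, 0, 0]}, {"jaw": 25, "travel": [0, 0, 0], "turn": [0, 0, 0]}, {"jaw": 16, "travel": [0, 0, 0], "turn": [0, 0, 0]}, {"jaw": 8, "travel": [0, 0, 0], "turn": [0, 0, 0]}, {"jaw": 8, "travel": [0, 0, 0], "turn": [0, 0, 0]}]'

```text
time_s: 3.83
tool_pos: [0.5644, 0.131, 0.1365]
tcp_rot: [-0.0, 0.972, -0.237, 0.0]
force: [-0.2, 1.0, 0.1]
width: 0.03
```

Emit:
servo_tool --commands '[{"jaw": 8, "travel": [0, 0, 0], "turn": [0, 0, 0]}, {"jaw": 8, "travel": [0, 0, 0], "turn": [0, 0, 0]}, {"jaw": 8, "travel": [0, 0, 0], "turn": [0, 0, 0]}, {"jaw": 8, "travel": [0, 0, 0], "turn": [0, 0, 0]}, {"jaw": 8, "travel": [0, 0, 0], "turn": [0, 0, 0]}]'

```text
time_s: 4.25
tool_pos: [0.5649, 0.1307, 0.1365]
tcp_rot: [0.0, 0.972, -0.237, 0.001]
force: [1.7, -0.7, -2.1]
width: 0.0135
```

```bash
python3 mv.py .565 .131 .137 -27.4; python3 -c "
from rig import sense;print(sense()['force'],sense()['torque'])"
```

```text
t 4.25 pos [0.5649 0.1307 0.1365] toolx yaw -27.41 F [ 1.7 -0.7 -2.1] w 0.0135
travel [-0.1, -0.3, -0.5] turn [-0.01, -0.08, -0.01]
[ 1.72050675 -0.74211548 -2.11634607] [-0.3352543  -0.45231443  0.08713287]
```

Emit:
servo_tool --commands '[{"jaw": 8, "travel": [0, 0, -4], "turn": [0, 0, 0]}, {"jaw": 8, "travel": [0, 0, -10], "turn": [0, 0, 0]}, {"jaw": 8, "travel": [0, 0, -18], "turn": [0, 0, 0]}, {"jaw": 8, "travel": [0, 0, -28], "turn": [0, 0, 0]}, {"jaw": 8, "travel": [0, 0, -38], "turn": [0, 0, 0]}]'

```text
time_s: 4.67
tool_pos: [0.5644, 0.1309, 0.1756]
tcp_rot: [0.0, 0.972, -0.237, 0.0]
force: [2.8, -1.0, -2.7]
width: 0.0137
```

```bash
python3 mv.py .565 .131 .253 -27.4
```

```text
t 4.67 pos [0.5644 0.1309 0.1756] toolx yaw -27.41 F [ 2.8 -1.  -2.7] w 0.0137
travel [0.5, -0.4, -77.4] turn [0.01, -0.01, -0.01]
```

Emit:
servo_tool --commands '[{"jaw": 8, "travel": [0, 0, -14], "turn": [0, 0, 0]}, {"jaw": 8, "travel": [0, 0, -32], "turn": [0, 0, 0]}, {"jaw": 8, "travel": [0, 0, -50], "turn": [0, 0, 0]}, {"jaw": 8, "travel": [0, 0, -68], "turn": [0, 0, 0]}, {"jaw": 8, "travel": [0, 0, -78], "turn": [0, 0, 0]}]'

```text
time_s: 5.08
tool_pos: [0.5642, 0.1317, 0.2559]
tcp_rot: [-0.001, 0.972, -0.237, 0.001]
force: [0.7, 0.6, -1.6]
width: 0.0135
```

```bash
python3 mv.py .568 -.204 .253 18.7; python3 - <<'E'
from h import *
from rig import sense,snapshot
for n in ("wrist","side","scene"):
    s=sense();d=snapshot(n);d["state"]=s;pickle.dump(d,open(f"pics/{n}5.pkl","wb"));cv2.imwrite(f"pics/{n}5.png",d["frame"])
E
```

```text
t 5.08 pos [0.5642 0.1317 0.2559] toolx yaw -27.39 F [ 0.7  0.6 -1.6] w 0.0135
travel [157.7, 296.3, 2.5] turn [-0.09, -0.09, -46.09]
```

View pics/wrist5.png

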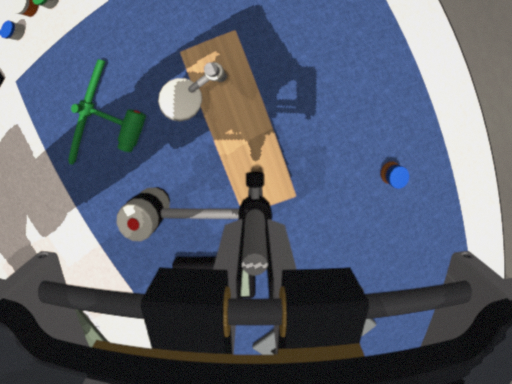

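View pics/side5.png

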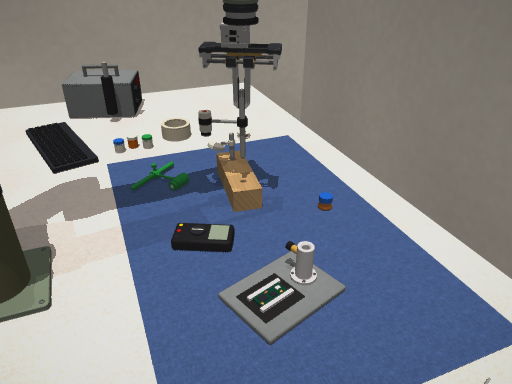

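The post is clear of the rack at side (242,155), hanging upright, with its camera at (205,120); the lamp hasn't moved. Carrying it across.

Emit:
servo_tool --commands '[{"jaw": 8, "travel": [4, 8, 0], "turn": [0, 0, -1]}, {"jaw": 8, "travel": [12, 23, 0], "turn": [0, 0, -3]}, {"jaw": 8, "travel": [23, 43, 0], "turn": [0, 0, -6]}, {"jaw": 8, "travel": [35, 66, 0], "turn": [0, 0, -10]}, {"jaw": 8, "travel": [48, 90, 0], "turn": [0, 0, -14]}]'

```text
time_s: 5.65
tool_pos: [0.5639, 0.0289, 0.2504]
tcp_rot: [-0.0, 0.993, -0.114, -0.002]
force: [0.5, -0.1, -2.2]
width: 0.0131
```

```bash
python3 mv.py .568 -.204 .253 18.7
```

```text
t 5.65 pos [0.5639 0.0289 0.2504] toolx yaw -13.13 F [ 0.5 -0.1 -2.2] w 0.0131
travel [56.9, 225.8, -2.8] turn [-0.07, 0.25, -31.83]
```

Emit:
servo_tool --commands '[{"jaw": 8, "travel": [6, 25, 0], "turn": [0, 0, -4]}, {"jaw": 8, "travel": [12, 50, 0], "turn": [0, 0, -8]}, {"jaw": 8, "travel": [18, 75, -1], "turn": [0, 0, -12]}, {"jaw": 8, "travel": [24, 100, -2], "turn": [0, 0, -16]}, {"jaw": 8, "travel": [30, 123, -2], "turn": [0, 0, -20]}]'

```text
time_s: 6.07
tool_pos: [0.5647, -0.0985, 0.2526]
tcp_rot: [-0.001, 0.998, 0.059, -0.002]
force: [0.5, 0.2, -1.1]
width: 0.0136
```

```bash
python3 mv.py .568 -.204 .253 18.7
```

```text
t 6.07 pos [ 0.5647 -0.0985  0.2526] toolx yaw 6.77 F [ 0.5  0.2 -1.1] w 0.0136
travel [-9.2, 105.2, -0.5] turn [-0.14, 0.19, -11.93]
```

Emit:
servo_tool --commands '[{"jaw": 8, "travel": [-2, 25, 0], "turn": [0, 0, -4]}, {"jaw": 8, "travel": [-4, 50, 0], "turn": [0, 0, -7]}, {"jaw": 8, "travel": [-6, 74, 0], "turn": [0, 0, -9.5]}, {"jaw": 8, "travel": [-8, 93, 0], "turn": [0, 0, -11.5]}, {"jaw": 8, "travel": [-9, 104, 0], "turn": [0, 0, -12]}]'

```text
time_s: 6.48
tool_pos: [0.5678, -0.2035, 0.2523]
tcp_rot: [-0.001, 0.987, 0.161, -0.002]
force: [0.0, 0.8, -2.3]
width: 0.0136
```

Emit:
servo_tool --commands '[{"jaw": 8, "travel": [0, 0, 0], "turn": [0, 0, 0]}, {"jaw": 8, "travel": [0, 0, 0], "turn": [0, 0, 0]}, {"jaw": 8, "travel": [0, 0, 0], "turn": [0, 0, 0]}, {"jaw": 8, "travel": [0, 0, 0], "turn": [0, 0, 0]}, {"jaw": 8, "travel": [0, 0, 0], "turn": [0, 0, 0]}]'

```text
time_s: 6.9
tool_pos: [0.5693, -0.2007, 0.2545]
tcp_rot: [-0.0, 0.987, 0.162, 0.0]
force: [0.2, 0.8, -2.9]
width: 0.0134
```

```bash
python3 mv.py .568 -.204 .253 18.7; python3 - <<'E'
from h import *
from rig import sense,snapshot
for n in ("wrist","side","scene"):
    s=sense();d=snapshot(n);d["state"]=s;pickle.dump(d,open(f"pics/{n}6.pkl","wb"));cv2.imwrite(f"pics/{n}6.png",d["frame"])
for n,x,y,w,h in(("side",220,150,150,130),("scene",120,90,150,130)):
    a=cv2.imread(f"pics/{n}6.png")[y:y+h,x:x+w]
    a=cv2.resize(a,None,fx=4.6,fy=4.6,interpolation=cv2.INTER_CUBIC);cv2.imwrite(f"pics/{n}6c.png",a)
s=sense();print(s["torque"],s["qvel"].round(3) if hasattr(s["qvel"],"round") else s["qvel"])
E
python3 mv.py .568 -.204 .253 18.7
```

```text
t 6.9 pos [ 0.5693 -0.2007  0.2545] toolx yaw 18.67 F [ 0.2  0.8 -2.9] w 0.0134
travel [-2.3, 2.7, 1.5] turn [-0.02, -0.01, -0.03]
[-0.03258956 -0.01823447 -0.0034538 ] [-0.006  0.003 -0.001 -0.001  0.002 -0.001]
t 7.05 pos [ 0.5693 -0.2012  0.2546] toolx yaw 18.64 F [ 0.3  0.3 -2.4] w 0.0139
travel [-2.1, 2.2, 1.6] turn [0.01, -0.01, -0.06]
```

View pics/side6c.png

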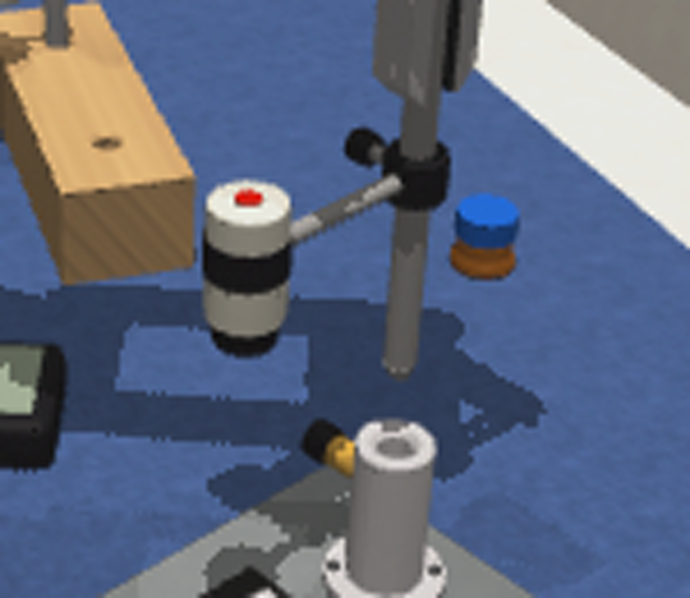

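View pics/scene6c.png

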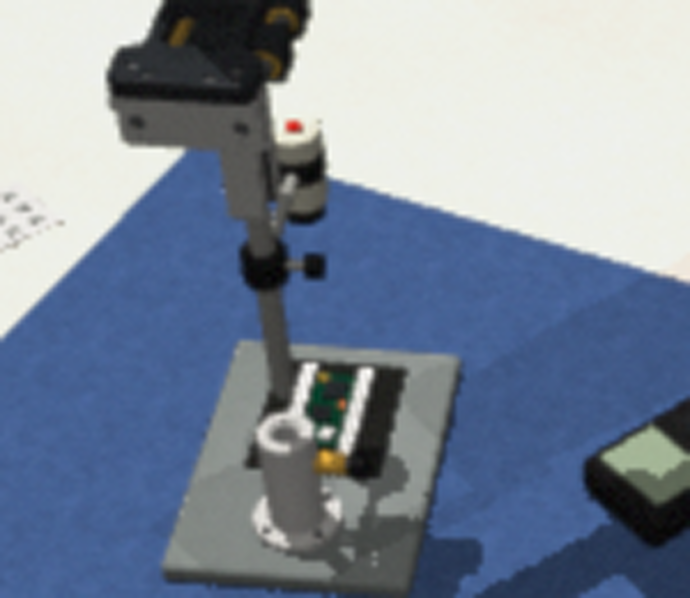

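View pics/wrist6.png

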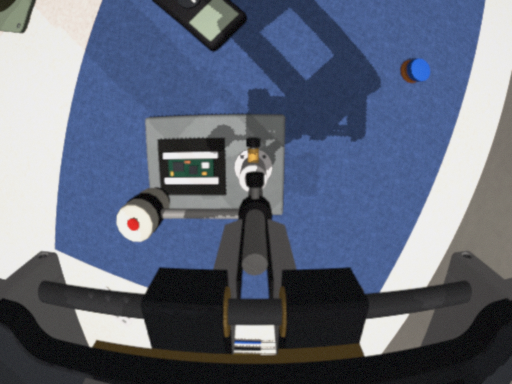

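```bash
python3 - <<'E'
import cv2
for n,x,y,w,h in(("side",285,215,50,45),("scene",165,160,50,45)):
    a=cv2.imread(f"pics/{n}6.png")[y:y+h,x:x+w]
    a=cv2.resize(a,None,fx=13,fy=13,interpolation=cv2.INTER_CUBIC);cv2.imwrite(f"pics/{n}6d.png",a)
E
```

View pics/side6d.png

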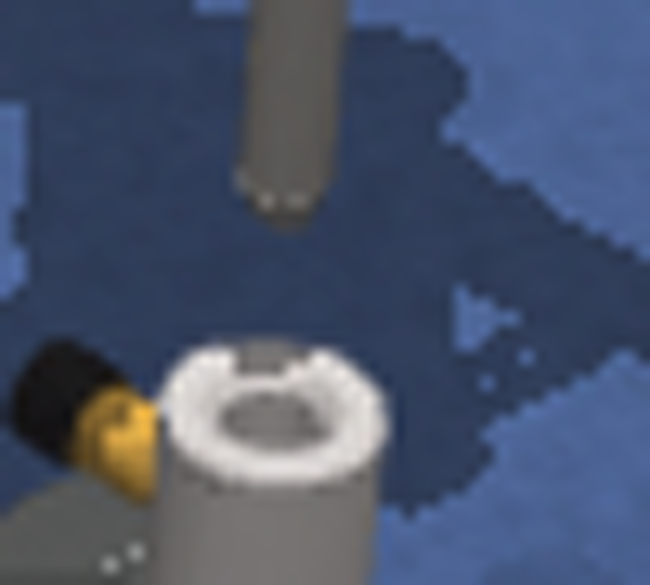

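View pics/scene6d.png

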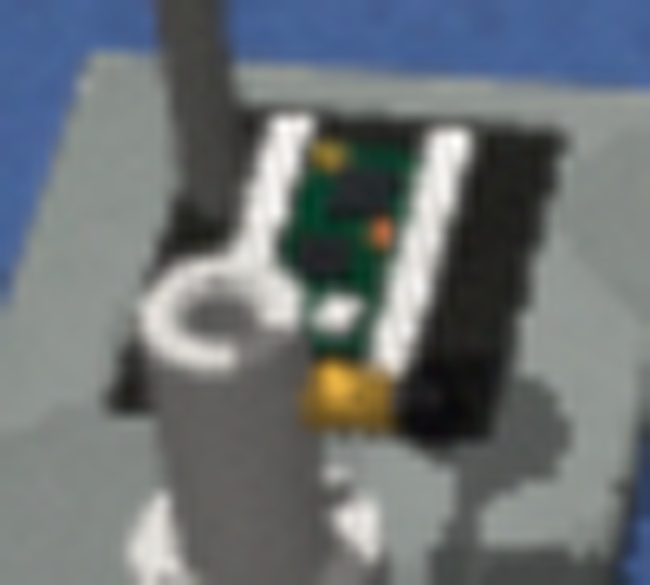

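```bash
python3 - <<'E'
from h import *
sc,si=[pickle.load(open(f"pics/{n}6.pkl","rb")) for n in("scene","side")]
gs=lambda u,v:((u+.5)/13-.5+285,(v+.5)/13-.5+215)
gc=lambda u,v:((u+.5)/13-.5+165,(v+.5)/13-.5+160)
for f in (gc,):
    print("mouth",plane(sc,gc(221,311),.09),plane(si,gs(273,411),.09),tri([sc,si],[gc(221,311),gs(273,411)]))
for z in(.122,):
    print("foot",plane(sc,gc(213,235),z),plane(si,gs(284,217),z),tri([sc,si],[gc(213,235),gs(284,217)]))
print(si["state"]["tool_pos"])
# axis pts: side edges mid at higher up
E
```

```text
mouth [ 0.56788462 -0.20242205  0.09      ] [ 0.56711192 -0.20602397  0.09      ] (array([ 0.56751814, -0.20373311,  0.08861145]), [np.float64(0.0008751955118916549), np.float64(0.0008751955118916167)])
foot [ 0.57666942 -0.19507712  0.122     ] [ 0.56879031 -0.20159256  0.122     ] (array([ 0.5722662 , -0.19736724,  0.1177858 ]), [np.float64(0.000818889323188644), np.float64(0.0008188893231885723)])
[ 0.56929832 -0.20084321  0.25457941]
```

```bash
python3 - <<'E'
from h import *
sc,si=[pickle.load(open(f"pics/{n}6.pkl","rb")) for n in("scene","side")]
# axis midpoints of post from edges on rows (gray/dark vs bg): print row profiles
def proj(d,X):
    c=d["R"]@X+d["t"]; p=d["camera_matrix"]@c; return p[:2]/p[2]
from scipy.optimize import fsolve
us=(273.5/13-.5+285,(411.5)/13-.5+215); uc=(221.5/13-.5+165,311.5/13-.5+160)
# per-camera column/row bias from mouth
from scipy.optimize import least_squares
M=least_squares(lambda X:np.r_[proj(sc,np.array([*X,.09]))-uc,proj(si,np.array([*X,.09]))-us],[.568,-.204]).x
bc=uc-proj(sc,np.array([*M,.09]));bs=us-proj(si,np.array([*M,.09]));print("M",M,"bias",bc,bs)
fu=284.5/13-.5+285; fc=213.5/13-.5+165
for z in(.119,.122,.125):
    f=lambda X:[proj(sc,np.array([*X,z]))[0]+bc[0]-fc,proj(si,np.array([*X,z]))[0]+bs[0]-fu]
    X=fsolve(f,[.568,-.204]);print(z,X,X-M,"rows",proj(si,np.array([*X,z]))[1]+bs[1],217.5/13-.5+215,proj(sc,np.array([*X,z]))[1]+bc[1],235.5/13-.5+160)
T=si["state"]["tool_pos"];print(proj(sc,np.array([T[0],T[1],.122]))+bc,proj(si,np.array([T[0],T[1],.122]))+bs)
E
```

```text
M [ 0.5675047  -0.20439078] bias [0.56609989 0.30475191] [0.22131375 0.53984926]
0.119 [ 0.5682378  -0.20218133] [0.0007331  0.00220945] rows 233.28638503131407 231.23076923076923 175.9545791102547 177.6153846153846
0.122 [ 0.56818819 -0.20183132] [0.00068349 0.00255946] rows 231.91044882930998 231.23076923076923 175.1457917501626 177.6153846153846
0.125 [ 0.56813857 -0.20148131] [0.00063387 0.00290947] rows 230.5300530723789 231.23076923076923 174.33402918599248 177.6153846153846
[181.03123113 175.51831372] [306.65493059 231.49302592]
```

```bash
python3 mv.py .568 -.2038 .230 18.7
```

```text
t 7.05 pos [ 0.5693 -0.2012  0.2546] toolx yaw 18.64 F [ 0.3  0.3 -2.4] w 0.0139
travel [-2.1, 2.0, 24.6] turn [0.01, -0.01, -0.06]
```

Emit:
servo_tool --commands '[{"jaw": 8, "travel": [-1, 1, 3], "turn": [0, 0, 0]}, {"jaw": 8, "travel": [-2, 2, 9], "turn": [0, 0, 0]}, {"jaw": 8, "travel": [-2, 2, 16], "turn": [0, 0, 0]}, {"jaw": 8, "travel": [-2, 2, 22], "turn": [0, 0, 0]}, {"jaw": 8, "travel": [-2, 2, 24.5], "turn": [0, 0, 0]}]'

```text
time_s: 7.47
tool_pos: [0.567, -0.2041, 0.2279]
tcp_rot: [-0.001, 0.987, 0.161, -0.001]
force: [-0.4, -0.6, -2.0]
width: 0.0141
```

Emit:
servo_tool --commands '[{"jaw": 8, "travel": [0, 0, 0], "turn": [0, 0, 0]}, {"jaw": 8, "travel": [0, 0, 0], "turn": [0, 0, 0]}, {"jaw": 8, "travel": [0, 0, 0], "turn": [0, 0, 0]}, {"jaw": 8, "travel": [0, 0, 0], "turn": [0, 0, 0]}, {"jaw": 8, "travel": [0, 0, 0], "turn": [0, 0, 0]}]'

```text
time_s: 7.88
tool_pos: [0.5682, -0.2047, 0.2304]
tcp_rot: [0.0, 0.987, 0.162, 0.0]
force: [0.4, 1.0, -1.7]
width: 0.0135
```

```bash
python3 mv.py .568 -.2038 .230 18.7; python3 - <<'E'
from h import *
from rig import sense,snapshot
for n in ("side","scene"):
    s=sense();d=snapshot(n);d["state"]=s;pickle.dump(d,open(f"pics/{n}7.pkl","wb"));cv2.imwrite(f"pics/{n}7.png",d["frame"])
o=[]
for n,x,y,w,h in(("side",280,205,60,60),("scene",150,140,60,60)):
    a=cv2.imread(f"pics/{n}7.png")[y:y+h,x:x+w]
    o.append(cv2.resize(a,None,fx=6.5,fy=6.5,interpolation=cv2.INTER_CUBIC))
cv2.imwrite("pics/c7.png",np.hstack(o))
E
```

```text
t 7.88 pos [ 0.5682 -0.2047  0.2304] toolx yaw 18.59 F [ 0.4  1.  -1.7] w 0.0135
travel [0.1, -0.9, 0.4] turn [0.04, -0.03, -0.11]
```

View pics/c7.png

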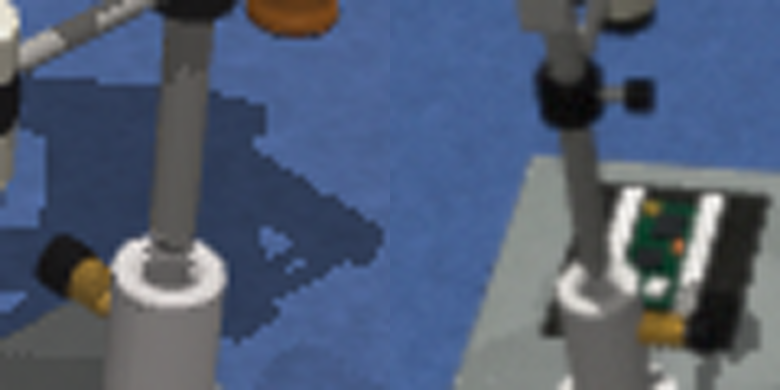

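Both views show the foot centred just above the mouth (side x≈170 against 168; scene ≈600 against 598). Now lowering slowly.

Emit:
servo_tool --commands '[{"jaw": 8, "travel": [0, 0, 2], "turn": [0, 0, 0]}, {"jaw": 8, "travel": [0, 0, 4], "turn": [0, 0, 0]}, {"jaw": 8, "travel": [0, 0, 7], "turn": [0, 0, 0]}, {"jaw": 8, "travel": [0, 0, 9], "turn": [0, 0, 0]}, {"jaw": 8, "travel": [0, 0, 10], "turn": [0, 0, 0]}]'

```text
time_s: 8.4
tool_pos: [0.5676, -0.2043, 0.2192]
tcp_rot: [-0.0, 0.987, 0.162, -0.0]
force: [-0.4, -0.7, -1.7]
width: 0.0136
```

Emit:
servo_tool --commands '[{"jaw": 8, "travel": [0, 0, 1], "turn": [0, 0, 0]}, {"jaw": 8, "travel": [0, 0, 2], "turn": [0, 0, 0]}, {"jaw": 8, "travel": [0, 0, 3], "turn": [0, 0, 0]}, {"jaw": 8, "travel": [0, 0, 4], "turn": [0, 0, 0]}, {"jaw": 8, "travel": [0, 0, 5], "turn": [0, 0, 0]}]'

```text
time_s: 8.82
tool_pos: [0.568, -0.2045, 0.2149]
tcp_rot: [0.0, 0.987, 0.162, 0.0]
force: [-0.2, 0.5, -1.8]
width: 0.0134
```

```bash
python3 mv.py .568 -.2038 .210 18.7;python3 -c "
from rig import sense;print(sense()['force'],sense()['torque'])"
```

```text
t 8.82 pos [ 0.568  -0.2045  0.2149] toolx yaw 18.59 F [-0.2  0.5 -1.8] w 0.0134
travel [0.3, -0.7, 4.9] turn [0.01, -0.01, -0.11]
[-0.17152016  0.47507947 -1.79038087] [-0.07814842 -0.02406012  0.03381987]
```

Emit:
servo_tool --commands '[{"jaw": 8, "travel": [0, 0, 1], "turn": [0, 0, 0]}, {"jaw": 8, "travel": [0, 0, 2], "turn": [0, 0, 0]}, {"jaw": 8, "travel": [0, 0, 3], "turn": [0, 0, 0]}, {"jaw": 8, "travel": [0, 0, 4], "turn": [0, 0, 0]}, {"jaw": 8, "travel": [0, 0, 5], "turn": [0, 0, 0]}]'

```text
time_s: 9.23
tool_pos: [0.5679, -0.2046, 0.2099]
tcp_rot: [0.0, 0.987, 0.162, -0.0]
force: [-0.1, 0.2, -1.9]
width: 0.0132
```

```bash
python3 mv.py .568 -.2038 .210 18.7;python3 -c "
from rig import sense;print(sense()['force'],sense()['torque'])"
```

```text
t 9.23 pos [ 0.5679 -0.2046  0.2099] toolx yaw 18.59 F [-0.1  0.2 -1.9] w 0.0132
travel [0.3, -0.7, -0.1] turn [0.01, 0.0, -0.11]
[-0.10714712  0.19042985 -1.89451691] [-0.11436645  0.018162    0.0042631 ]
```

Emit:
servo_tool --commands '[{"jaw": 8, "travel": [0, 0, 1], "turn": [0, 0, 0]}, {"jaw": 8, "travel": [0, 0, 2], "turn": [0, 0, 0]}, {"jaw": 8, "travel": [0, 0, 3], "turn": [0, 0, 0]}, {"jaw": 8, "travel": [0, 0, 4], "turn": [0, 0, 0]}, {"jaw": 8, "travel": [0, 0, 5], "turn": [0, 0, 0]}]'

```text
time_s: 9.65
tool_pos: [0.5679, -0.2046, 0.2049]
tcp_rot: [0.0, 0.987, 0.162, -0.0]
force: [-0.2, 0.1, -1.6]
width: 0.0132
```

Emit:
servo_tool --commands '[{"jaw": 8, "travel": [0, 0, 1], "turn": [0, 0, 0]}, {"jaw": 8, "travel": [0, 0, 2], "turn": [0, 0, 0]}, {"jaw": 8, "travel": [0, 0, 3], "turn": [0, 0, 0]}, {"jaw": 8, "travel": [0, 0, 4], "turn": [0, 0, 0]}, {"jaw": 8, "travel": [0, 0, 5], "turn": [0, 0, 0]}]'

```text
time_s: 10.07
tool_pos: [0.5679, -0.2046, 0.1999]
tcp_rot: [0.0, 0.987, 0.162, 0.0]
force: [-0.5, -1.0, -1.8]
width: 0.0135
```

```bash
python3 mv.py .568 -.2038 .210 18.7;python3 -c "
from rig import sense;print(sense()['force'],sense()['torque'])"
```

```text
t 10.07 pos [ 0.5679 -0.2046  0.1999] toolx yaw 18.59 F [-0.5 -1.  -1.8] w 0.0135
travel [0.3, -0.7, -10.1] turn [0.01, -0.0, -0.11]
[-0.4901583  -0.97455857 -1.7627373 ] [-0.22219522  0.00210234 -0.05540206]
```

Emit:
servo_tool --commands '[{"jaw": 8, "travel": [0, 0, 0.8], "turn": [0, 0, 0]}, {"jaw": 8, "travel": [0, 0, 1.6], "turn": [0, 0, 0]}, {"jaw": 8, "travel": [0, 0, 2.4], "turn": [0, 0, 0]}, {"jaw": 8, "travel": [0, 0, 3.2], "turn": [0, 0, 0]}, {"jaw": 8, "travel": [0, 0, 4], "turn": [0, 0, 0]}]'

```text
time_s: 10.48
tool_pos: [0.5682, -0.2049, 0.1964]
tcp_rot: [0.001, 0.987, 0.162, 0.0]
force: [-0.5, -0.3, 0.8]
width: 0.0137
```

```bash
python3 mv.py .568 -.2038 .210 18.7;python3 -c "
from rig import sense;print(sense()['force'],sense()['torque'])"
```

```text
t 10.48 pos [ 0.5682 -0.2049  0.1964] toolx yaw 18.59 F [-0.5 -0.3  0.8] w 0.0137
travel [0.1, -1.1, -13.6] turn [0.07, -0.03, -0.11]
[-0.53912601 -0.3401531   0.75799217] [-0.35943109 -0.03666148  0.01260635]
```

Emit:
servo_tool --commands '[{"jaw": 8, "travel": [0, 0, 0.6], "turn": [0, 0, 0]}, {"jaw": 8, "travel": [0, 0, 1.2], "turn": [0, 0, 0]}, {"jaw": 8, "travel": [0, 0, 1.8], "turn": [0, 0, 0]}, {"jaw": 8, "travel": [0, 0, 2.4], "turn": [0, 0, 0]}, {"jaw": 8, "travel": [0, 0, 3], "turn": [0, 0, 0]}]'

```text
time_s: 10.9
tool_pos: [0.5684, -0.2049, 0.1938]
tcp_rot: [0.001, 0.987, 0.162, 0.001]
force: [0.2, -1.5, 4.3]
width: 0.0135
```

```bash
python3 mv.py .568 -.2038 .210 18.7;python3 -c "
from rig import sense;print(sense()['force'],sense()['torque'])"
```

```text
t 10.9 pos [ 0.5684 -0.2049  0.1938] toolx yaw 18.59 F [ 0.2 -1.5  4.3] w 0.0135
travel [-0.0, -1.2, -16.2] turn [0.08, -0.05, -0.11]
[ 0.21287441 -1.46056586  4.26757788] [-0.42740163  0.11585155  0.05498911]
```

Emit:
servo_tool --commands '[{"jaw": 8, "travel": [0, 0, 0.6], "turn": [0, 0, 0]}, {"jaw": 8, "travel": [0, 0, 1.2], "turn": [0, 0, 0]}, {"jaw": 8, "travel": [0, 0, 1.8], "turn": [0, 0, 0]}, {"jaw": 8, "travel": [0, 0, 2.4], "turn": [0, 0, 0]}, {"jaw": 8, "travel": [0, 0, 3], "turn": [0, 0, 0]}]'

```text
time_s: 11.32
tool_pos: [0.5682, -0.205, 0.191]
tcp_rot: [0.001, 0.987, 0.162, 0.0]
force: [-0.3, -1.8, 5.6]
width: 0.0133
```

```bash
python3 mv.py .568 -.2038 .210 18.7;python3 -c "
from rig import sense;print(sense()['force'],sense()['torque'])"
```

```text
t 11.32 pos [ 0.5682 -0.205   0.191 ] toolx yaw 18.59 F [-0.3 -1.8  5.6] w 0.0133
travel [0.2, -1.2, -19.0] turn [0.09, -0.04, -0.11]
[-0.32397235 -1.7702894   5.55908898] [-0.68252579  0.2041727   0.05751099]
```

Emit:
servo_tool --commands '[{"jaw": 8, "travel": [0, 0, 0.5], "turn": [0, 0, 0]}, {"jaw": 8, "travel": [0, 0, 1.0], "turn": [0, 0, 0]}, {"jaw": 8, "travel": [0, 0, 1.5], "turn": [0, 0, 0]}, {"jaw": 8, "travel": [0, 0, 2.0], "turn": [0, 0, 0]}, {"jaw": 8, "travel": [0, 0, 2.5], "turn": [0, 0, 0]}]'

```text
time_s: 11.73
tool_pos: [0.5683, -0.2049, 0.1882]
tcp_rot: [0.001, 0.987, 0.162, 0.0]
force: [-0.4, -2.2, 4.9]
width: 0.0139
```

```bash
python3 mv.py .568 -.2038 .210 18.7;python3 -c "
from rig import sense;print(sense()['force'],sense()['torque'])"
```

```text
t 11.73 pos [ 0.5683 -0.2049  0.1882] toolx yaw 18.59 F [-0.4 -2.2  4.9] w 0.0139
travel [0.1, -1.1, -21.8] turn [0.08, -0.04, -0.11]
[-0.38201948 -2.18013044  4.91567151] [-0.68123381  0.12822121  0.00339351]
```

Emit:
servo_tool --commands '[{"jaw": 8, "travel": [0, 0, 0.4], "turn": [0, 0, 0]}, {"jaw": 8, "travel": [0, 0, 0.8], "turn": [0, 0, 0]}, {"jaw": 8, "travel": [0, 0, 1.2], "turn": [0, 0, 0]}, {"jaw": 8, "travel": [0, 0, 1.6], "turn": [0, 0, 0]}, {"jaw": 8, "travel": [0, 0, 2.0], "turn": [0, 0, 0]}]'

```text
time_s: 12.15
tool_pos: [0.5683, -0.2049, 0.1859]
tcp_rot: [0.001, 0.987, 0.161, 0.0]
force: [-0.7, -1.6, 6.5]
width: 0.0139
```

Emit:
servo_tool --commands '[{"jaw": 8, "travel": [0, 0, 0.4], "turn": [0, 0, 0]}, {"jaw": 8, "travel": [0, 0, 0.8], "turn": [0, 0, 0]}, {"jaw": 8, "travel": [0, 0, 1.2], "turn": [0, 0, 0]}, {"jaw": 8, "travel": [0, 0, 1.6], "turn": [0, 0, 0]}, {"jaw": 8, "travel": [0, 0, 2.0], "turn": [0, 0, 0]}]'

```text
time_s: 12.57
tool_pos: [0.5682, -0.2049, 0.1837]
tcp_rot: [0.0, 0.987, 0.161, 0.0]
force: [-0.4, -2.0, 4.8]
width: 0.0137
```

Emit:
servo_tool --commands '[{"jaw": 8, "travel": [0, 0, 0.4], "turn": [0, 0, 0]}, {"jaw": 8, "travel": [0, 0, 0.8], "turn": [0, 0, 0]}, {"jaw": 8, "travel": [0, 0, 1.2], "turn": [0, 0, 0]}, {"jaw": 8, "travel": [0, 0, 1.6], "turn": [0, 0, 0]}, {"jaw": 8, "travel": [0, 0, 2.0], "turn": [0, 0, 0]}]'

```text
time_s: 12.98
tool_pos: [0.5683, -0.2049, 0.1819]
tcp_rot: [0.0, 0.987, 0.161, 0.0]
force: [-0.8, -3.4, 7.4]
width: 0.0133
```

Emit:
servo_tool --commands '[{"jaw": 8, "travel": [0, 0, 0.2], "turn": [0, 0, 0]}, {"jaw": 8, "travel": [0, 0, 0.4], "turn": [0, 0, 0]}, {"jaw": 8, "travel": [0, 0, 0.6], "turn": [0, 0, 0]}, {"jaw": 8, "travel": [0, 0, 0.8], "turn": [0, 0, 0]}, {"jaw": 8, "travel": [0, 0, 1.0], "turn": [0, 0, 0]}]'

```text
time_s: 13.4
tool_pos: [0.5684, -0.205, 0.1818]
tcp_rot: [0.001, 0.987, 0.162, 0.001]
force: [-1.5, -1.5, 10.5]
width: 0.0133
```

Emit:
servo_tool --commands '[{"jaw": 8, "travel": [0, 0, 0.2], "turn": [0, 0, 0]}, {"jaw": 8, "travel": [0, 0, 0.4], "turn": [0, 0, 0]}, {"jaw": 8, "travel": [0, 0, 0.6], "turn": [0, 0, 0]}, {"jaw": 8, "travel": [0, 0, 0.8], "turn": [0, 0, 0]}, {"jaw": 8, "travel": [0, 0, 0.8], "turn": [0, 0, 0]}]'

```text
time_s: 13.82
tool_pos: [0.5685, -0.2051, 0.1817]
tcp_rot: [0.001, 0.987, 0.162, 0.001]
force: [-1.9, -1.9, 12.2]
width: 0.0135
```

```bash
python3 mv.py .568 -.2038 .210 18.7;python3 -c "
from rig import sense;print(sense()['force'],sense()['torque'])"
```

```text
t 13.82 pos [ 0.5685 -0.2051  0.1817] toolx yaw 18.59 F [-1.9 -1.9 12.2] w 0.0135
travel [-0.0, -1.3, -28.3] turn [0.12, -0.07, -0.11]
[-1.89836969 -1.85651742 12.15018811] [-0.61625982  0.58270332 -0.02114824]
```

The push went from about 7 N to 14 N net while z stalled at 0.1817 over 1.8 mm of command. That puts the foot about 41 mm below the rim, so it's on the stop. I'll check the camera-to-board alignment before letting go.

```bash
python3 - <<'E'
from h import *
from rig import sense,snapshot
for n in ("wrist","side","scene"):
    s=sense();d=snapshot(n);d["state"]=s;pickle.dump(d,open(f"pics/{n}8.pkl","wb"));cv2.imwrite(f"pics/{n}8.png",d["frame"])
o=[]
for n,x,y,w,h in(("side",225,190,120,130),("scene",130,120,120,130)):
    a=cv2.imread(f"pics/{n}8.png")[y:y+h,x:x+w]
    o.append(cv2.resize(a,None,fx=3.3,fy=3.3,interpolation=cv2.INTER_CUBIC))
cv2.imwrite("pics/c8.png",np.hstack(o))
a=cv2.imread("pics/wrist8.png")[120:300,60:310]
cv2.imwrite("pics/w8.png",cv2.resize(a,None,fx=3,fy=3,interpolation=cv2.INTER_CUBIC))
print(sense()["force"])
E
```

```text
[-2.29999126 -1.03264517 11.33837054]
```

View pics/c8.png

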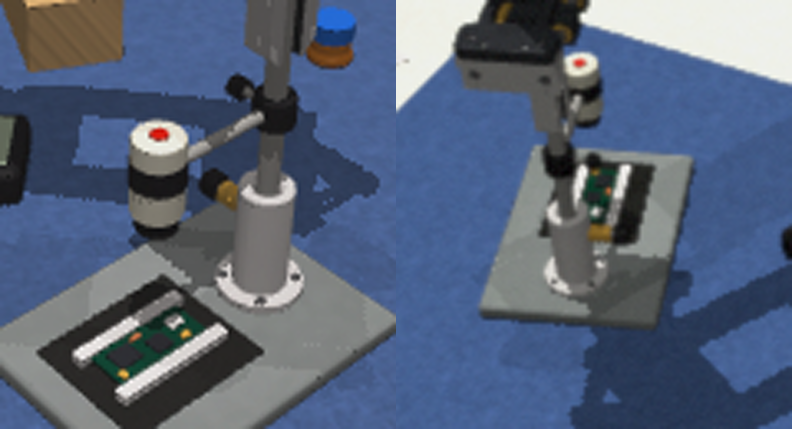

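View pics/w8.png

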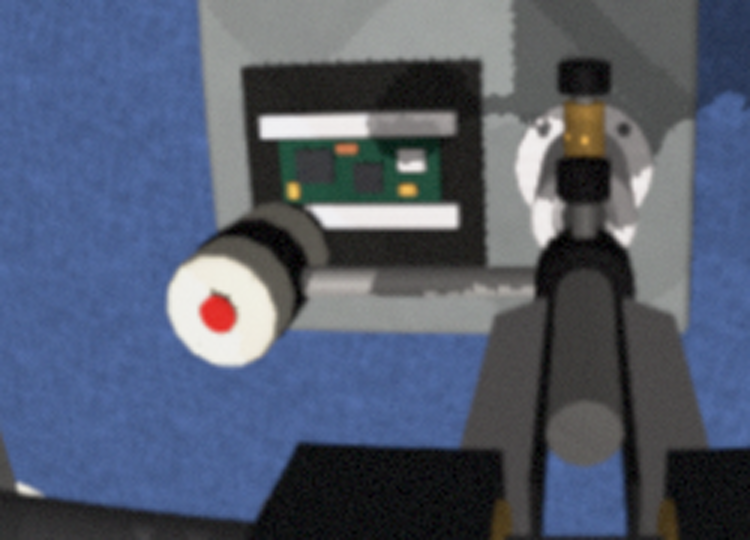

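```bash
python3 - <<'E'
from h import *
w,si,sc=[pickle.load(open(f"pics/{n}8.pkl","rb")) for n in("wrist","side","scene")]
gw=lambda u,v:((u+.5)/3-.5+60,(v+.5)/3-.5+120)
gs=lambda u,v:((u+.5)/3.3-.5+225,(v+.5)/3.3-.5+190)
gc=lambda u,v:((u-396+.5)/3.3-.5+130,(v+.5)/3.3-.5+120)
ang=lambda a,b:np.degrees(np.arctan2(*(a-b)[1::-1])).round(2)
ct=wplane(w,gw(223,310),.169); pt=wplane(w,gw(585,433),.224)
print("cam wrist",ct,"posttop",pt,"yaw",ang(pt,ct),np.linalg.norm((pt-ct)[:2]))
r=[wplane(w,gw(*p),.049+.096) for p in((310,281),(530,279))]; print("rod",ang(r[1],r[0]))
J=[wplane(w,gw(*p),.026) for p in((262,126),(457,124),(325,216),(459,216))]; print("jaws",ang(J[1],J[0]),ang(J[3],J[2]))
B=[wplane(w,gw(*p),.014) for p in((243,68),(481,61),(486,265))]; print("black",np.round(B,4).tolist(),ang(B[1],B[0]),ang(B[1],B[2])-90)
P=[wplane(w,gw(*p),.022) for p in((281,142),(440,142),(440,203),(283,203))]; print("board",np.mean(P,0))
s=gs(159,135);print("cam side",plane(si,s,.169)); c=gc(578,64); print("cam scene",plane(sc,c,.169), tri([sc,si],[c,s]))
K=[plane(si,gs(*p),.014) for p in((38,351),(165,276),(264,350),(139,438))]
print("black side",np.round(np.mean(K,0),4),ang(K[1],K[0]),ang(K[2],K[3]),ang(K[1],K[2])-90,ang(K[0],K[3])-90)
E
```

```text
cam wrist [ 0.48431533 -0.23363549  0.169     ] posttop [ 0.56820782 -0.20483585  0.224     ] yaw 18.95 0.08869819280109324
rod 19.64
jaws 18.16 18.56
black [[0.4232, -0.2104, 0.014], [0.5171, -0.1788, 0.014], [0.5436, -0.2587, 0.014]] 18.6 18.340000000000003
board [ 0.48390473 -0.23498348  0.022     ]
cam side [ 0.48286876 -0.23404024  0.169     ]
cam scene [ 0.48324674 -0.23272369  0.169     ] (array([ 0.48301544, -0.23317726,  0.16851096]), [np.float64(0.0002609447990287309), np.float64(0.0002609447990288125)])
black side [ 0.4841 -0.2325  0.014 ] 17.88 19.25 19.010000000000005 19.349999999999994
```

The camera (0.483, -0.2335) is over the board (0.484, -0.234), with matching yaw (18.9° against 18.6°). Its top triangulates to z=0.1685, which agrees with the stop height. I'll ease the load slightly and open.

Emit:
servo_tool --commands '[{"jaw": 8, "travel": [0, 0, -0.4], "turn": [0, 0, 0]}, {"jaw": 8, "travel": [0, 0, -0.8], "turn": [0, 0, 0]}, {"jaw": 8, "travel": [0, 0, -1.2], "turn": [0, 0, 0]}, {"jaw": 8, "travel": [0, 0, -1.2], "turn": [0, 0, 0]}, {"jaw": 8, "travel": [0, 0, -1.2], "turn": [0, 0, 0]}]'

```text
time_s: 14.38
tool_pos: [0.5683, -0.205, 0.1818]
tcp_rot: [0.001, 0.987, 0.162, 0.0]
force: [0.2, -2.6, 7.7]
width: 0.0135
```

Emit:
servo_tool --commands '[{"jaw": 16, "travel": [0, 0, 0], "turn": [0, 0, 0]}, {"jaw": 20, "travel": [0, 0, 0], "turn": [0, 0, 0]}, {"jaw": 30, "travel": [0, 0, 0], "turn": [0, 0, 0]}, {"jaw": 40, "travel": [0, 0, 0], "turn": [0, 0, 0]}, {"jaw": 50, "travel": [0, 0, 0], "turn": [0, 0, 0]}]'

```text
time_s: 14.8
tool_pos: [0.5673, -0.2038, 0.1797]
tcp_rot: [-0.001, 0.987, 0.162, -0.001]
force: [0.9, -0.3, 0.3]
width: 0.0364
```

```bash
python3 mv.py .568 -.2038 .28 18.7; python3 - <<'E'
from h import *
from rig import sense,snapshot
for n in ("wrist","side"):
    s=sense();d=snapshot(n);d["state"]=s;pickle.dump(d,open(f"pics/{n}9.pkl","wb"));cv2.imwrite(f"pics/{n}9.png",d["frame"])
E
```

```text
t 14.8 pos [ 0.5673 -0.2038  0.1797] toolx yaw 18.6 F [ 0.9 -0.3  0.3] w 0.0364
travel [0.5, 0.0, -100.3] turn [-0.12, 0.07, -0.1]
```

View pics/wrist9.png

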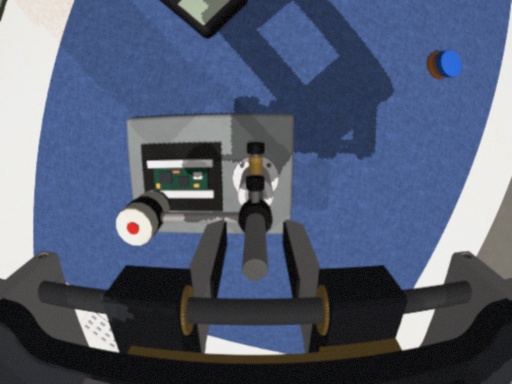

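The fingers are clear either side of the post (255,245) and the camera is at (136,225). Retreating straight up.

Emit:
servo_tool --commands '[{"jaw": 50, "travel": [0, 0, -1], "turn": [0, 0, 0]}, {"jaw": 50, "travel": [0, 0, -6], "turn": [0, 0, 0]}, {"jaw": 50, "travel": [0, 0, -16], "turn": [0, 0, 0]}, {"jaw": 50, "travel": [0, 0, -30], "turn": [0, 0, 0]}, {"jaw": 50, "travel": [0, 0, -48], "turn": [0, 0, 0]}]'

```text
time_s: 15.32
tool_pos: [0.5674, -0.2043, 0.2292]
tcp_rot: [-0.001, 0.987, 0.161, -0.001]
force: [0.0, 0.1, -0.6]
width: 0.05
```

Emit:
servo_tool --commands '[{"jaw": 50, "travel": [0, 0, -20], "turn": [0, 0, 0]}, {"jaw": 50, "travel": [0, 0, -44], "turn": [0, 0, 0]}, {"jaw": 50, "travel": [0, 0, -66], "turn": [0, 0, 0]}, {"jaw": 50, "travel": [0, 0, -80], "turn": [0, 0, 0]}, {"jaw": 50, "travel": [0, 0, -85], "turn": [0, 0, 0]}]'

```text
time_s: 15.73
tool_pos: [0.5694, -0.2053, 0.3188]
tcp_rot: [0.002, 0.987, 0.162, 0.003]
force: [-0.1, -0.3, -0.2]
width: 0.05
```

```bash
python3 - <<'E'
from h import *
from rig import sense,snapshot
for n in ("wrist","side","scene"):
    s=sense();d=snapshot(n);d["state"]=s;pickle.dump(d,open(f"pics/{n}10.pkl","wb"));cv2.imwrite(f"pics/{n}10.png",d["frame"])
o=[]
for n,x,y,w,h in(("side",225,170,120,150),("scene",130,120,120,150)):
    a=cv2.imread(f"pics/{n}10.png")[y:y+h,x:x+w]
    o.append(cv2.resize(a,None,fx=3.3,fy=3.3,interpolation=cv2.INTER_CUBIC))
cv2.imwrite("pics/c10.png",np.hstack(o)); print(sense()["tool_pos"],sense()["force"],sense()["time_s"])
E
```

```text
[ 0.56799972 -0.20454566  0.31431536] [ 0.16163459 -0.61809979  0.13078591] 15.8833
```

View pics/c10.png

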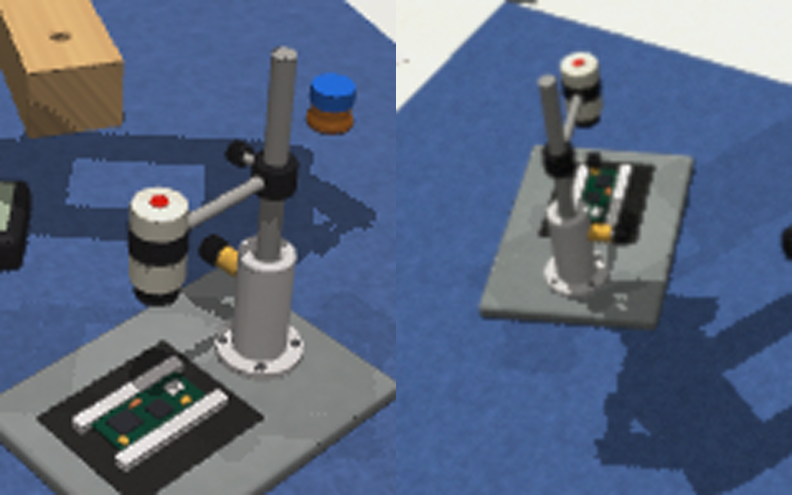

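View pics/scene10.png

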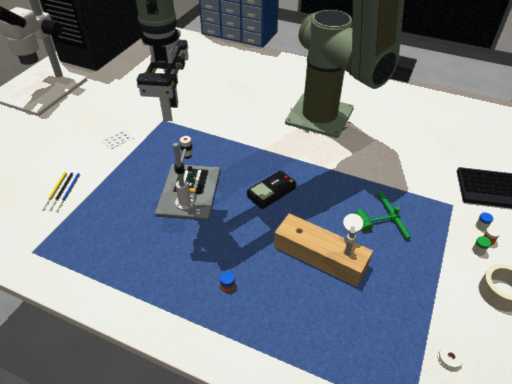

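```bash
python3 - <<'E'
from h import *
si,sc=[pickle.load(open(f"pics/{n}10.pkl","rb")) for n in("side","scene")]
gs=lambda u,v:((u+.5)/3.3-.5+225,(v+.5)/3.3-.5+170)
gc=lambda u,v:((u-396+.5)/3.3-.5+130,(v+.5)/3.3-.5+120)
print("top",tri([sc,si],[gc(547,81),gs(285,54)]));print("cam",tri([sc,si],[gc(578,64),gs(159,201)]))
from rig import close_job
print(close_job())
E
```

```text
top (array([ 0.56752139, -0.20440419,  0.22325676]), [np.float64(0.0008924100858024546), np.float64(0.0008924100858024123)])
cam (array([ 0.48301544, -0.23317726,  0.16851096]), [np.float64(0.0002609447990287309), np.float64(0.0002609447990288125)])
the job is handed in; nothing more can be done
None
```

The camera post is standing in the inspection stand's holder, on the height stop, with the camera over the middle of the board. I have let go and handed the job in, at about 16 s of the 61 s allowed.

- **How it was done:** I gripped the bare steel of the post, lifted it out of the rack and turned it about 46°. It then went down slowly past the spring plunger with roughly 7–9 N of push. I stopped when the push rose to about 14 N while the arm stood still over 1.8 mm of command. That puts the foot about 41 mm below the rim, within the 36–66 mm range given. I then eased off, opened the fingers and rose straight up.
- **Position after release:** The post top measured (0.5675, -0.2044, 0.223) and the holder axis about (0.568, -0.204). The camera stayed at (0.483, -0.233), with the board centre at about (0.484, -0.234), and the camera's height had not changed.
- **Surroundings:** The gripper was touching nothing. In the last pictures the lamp, multimeter, jar and green look-alike look unmoved; I checked those only by eye.
- **What disagreed:** The scene and side cameras differed by 2–4 mm on the holder mouth, within about twice their stated accuracy. The arm swayed a few millimetres after fast moves, so I let it settle before gripping and inserting. I judged the stop from the force and the stall, because it cannot be seen.

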